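Line up soap bars and hold the self-closing drawer open at the mark

ROBOT

A 6-joint arm with a two-finger parallel gripper is mounted at the origin on the work surface. World frame = base frame: x ahead of the robot, y to its left, z up, the work surface at z = 0. Lengths are in m, angles in rad, forces in N, time in s.
With the tool pointing down it reaches from about 0.25 to 0.725 m from the base axis. Payload 9.7 kg.
Tool frame: the origin (TCP) lies midway between the tips of the shut fingers; the grasp point (between the pads) lies 19 mm behind it; z points along the fingers, y is the line along which they close (so a half turn about z gives the same grasp; the last joint's range is limited). The gripper opens to 85 mm and grips with 20 to 120 N. Pads are 22 mm wide; open, the fingers measure 114 mm over their backs; the gripper's body (76 mm by 85 mm) begins 54 mm behind the grasp point. The pads swing forward as they close: fully open they stand 13 mm farther back than shut.
Start: joints at [1.294, 0.087, 0.176, 1.66, 0, 1.571], TCP at [0.15, 0.529, 0.231] pointing down, gripper open.
Joint ranges: [-3.13, 3.13], [-0.85, 1.81], [-1.15, 1.24], [-2.2, 2.28], [-1.44, 1.52], [-3.14, 3.14]. Speed limits (rad/s): [2.22, 2.22, 2.57, 3.14, 3.14, 3.14].

INTERFACE

Orientations are given as a unit quaternion [x, y, z, w].
In Python, from station import robot, eyes gives the robot as it stands.
- The arm moves only by the tool move_arm, never from a script. Its argument "plan" is a list of rows, each a list of 7 numbers: the shift along the tool's x, y, z in units of 30 mm (1.0 is 30 mm), then the turn, a rotation vector about the tool's x, y, z in units of 6 degrees (1.0 is 6 degrees), then the closure, from 0 (fully open) to 1 (shut). In form: [[x, y, z, ax, ay, az, fingers], ...]. A call has 1 to 5 rows; each row shifts and turns the commanded pose from where the row before left it, along the tool's axes as they then stand; what a row does not reach is not made up. A row lasts 1/12 s, in which the tool goes at most 41.7 mm and 7.16 degrees, less where a joint would pass 70% of its speed; a pose out of reach is approached as far as the arm can. A call is refused whole if a number of a shift passes 1 or a number of a turn 1, either way. A call with a gripper value outside its range is refused whole. The fingers move at their own pace and stop on an object; the grip force is fixed at half the most. Time passes only in rows, so rows that do not move let the fingers close. It gives the time, the measured TCP pose, the force, the opening and the grip force at its end, in the units of the state.
- robot.observe(): the state, without advancing time (a new reading comes with each control period).
- eyes.camera(name): name is "side" or "top"; returns a dict with "color" (480x640x3 uint8, red, green, blue), "camera_matrix" (3x3 intrinsics, pixels), "view" (4x4, takes a point from world to camera coordinates). Camera axes: x right, y down, z forward; pixel columns grow to the right and rows downward; lengths in m; the calibration is good to about 2 mm. A picture is of the moment at which its call begins. There is no depth.
- robot.sign_off(): hands the job in; it is judged then, once.
The state is a dict: "clock": time; "joint_positions": joint angles; "joint_vel": joint speeds; "tau": joint torques, N m; "tcp_pos": TCP position; "tool_rot": TCP orientation; "ft_force": force on the tool from outside, world axes, zero at the start; "torque": the same for the moment, N m; "finger_gap": finger opening in m; "gripper_force": force on a finger pad.
Only numpy, scipy, OpenCV 4.12 (cv2) and the standard library are available. Lean on these libraries where they do the work, as an engineer would, in place of code of your own. Each camera call takes 0.05 s, during which the arm holds its last target. There are 200 camera calls.

TASK

I am going to refill the soap drawer: first line up the three loose soap bars on the wooden board in a straight, even row, one lying flat and square inside each black outline (any bar in any outline), with the drawer still shut. Then pull the self-closing drawer out by its handle until its front face is level with the red mark, and keep holding it there so I can load the bars: finish while still holding the handle. Leave the tub, can and bottle where they stand.

Things in the scene. Friction and masses are not known exactly. Their poses are not given: they have to be found in the camera images.
- bar_green_center (a point): centre (half-way up) of the loose green soap bar: a rounded block 40 mm along its x, 60 mm along its y, 26 mm high, about 80 g, lying flat on the refill board; centre 13 mm above the board's top when resting
- bar_cream_center (a point): centre (half-way up) of the loose cream soap bar: a rounded block 40 mm along its x, 60 mm along its y, 26 mm high, about 80 g, lying flat on the refill board; centre 13 mm above the board's top when resting
- bar_blue_center (a point): centre (half-way up) of the loose blue soap bar: a rounded block 40 mm along its x, 60 mm along its y, 26 mm high, about 80 g, lying flat on the refill board; centre 13 mm above the board's top when resting
- outline_left (a point): centre of the left one (as seen from the robot; left is +y of the board) of three thin black rectangles painted on the refill board's top; inside 48 mm along its x and 68 mm along its y, long side along the row; neighbouring centres 85 mm apart along the board's y. z is the board's top surface, 8 mm above the table. Board: wood, fixed, 190 mm (x) by 300 mm (y); from an outline's centre line it reaches 30 mm in +x and 160 mm in -x
- outline_middle (a point): centre of the middle one (as seen from the robot; left is +y of the board) of three thin black rectangles painted on the refill board's top; inside 48 mm along its x and 68 mm along its y, long side along the row; neighbouring centres 85 mm apart along the board's y. z is the board's top surface, 8 mm above the table. Board: wood, fixed, 190 mm (x) by 300 mm (y); from an outline's centre line it reaches 30 mm in +x and 160 mm in -x
- outline_right (a point): centre of the right one (as seen from the robot; left is +y of the board) of three thin black rectangles painted on the refill board's top; inside 48 mm along its x and 68 mm along its y, long side along the row; neighbouring centres 85 mm apart along the board's y. z is the board's top surface, 8 mm above the table. Board: wood, fixed, 190 mm (x) by 300 mm (y); from an outline's centre line it reaches 30 mm in +x and 160 mm in -x
- handle (a point): black bow handle of the drawer; this point is the middle of its round bar, which runs 110 mm along its y, is 12 mm thick, and lies 83 mm above the table; the bar's centre line stands 45 mm out from the drawer's front face, open above and below. The drawer pulls out along the handle's -x (towards the robot). The drawer unit is a fixed white box 150 mm deep, 220 mm wide, its top 105 mm above the table, 60 mm in +x from the bar when the drawer is shut
- drawer (a joint): how far the drawer is pulled out, in m: 0 shut, at most 0.115. A spring always pulls it shut: about 4 N when shut, rising 0.8 N per cm (about 11 N at 80 mm)
- drawer_front (a point): middle of the top edge of the grey drawer front's outer face (the face the handle is on), 99 mm above the table; axes as the handle's, moves with the drawer
- mark: red mark: an upright red blade 5 mm thick along its x and 72 mm tall, clipped on the aluminium rail (30 mm high) that runs forward beside the drawer, on the drawer's +y side, 128 mm from the drawer's middle; fixed; origin at the middle of its foot, axes parallel to the drawer's. The drawer front's outer face is level with it when drawer_front has x = 0 in the mark's frame; that is 50 to 85 mm of travel
- wipes_tub: white tub of wipes, upright, 72 mm across, 130 mm tall; a bystander, origin at the centre of its underside
- spray_can: blue can, upright, 56 mm across, 150 mm tall; a bystander, origin at the centre of its underside
- detergent: white bottle with a blue cap, upright, 66 mm across, 150 mm tall; a bystander, origin at the centre of its underside

How it is judged:
By the outcome, as a careful person would: the job done as asked, in the order asked, and still so for the second after the job is handed in, while the arm keeps its last pose, push and grip.
It also fails if it takes over 64 s, if anything falls off the work surface, if the arm or the gripper's body presses on something with over 40 N, if the wrist force passes 120 N, or if a joint passes its speed limit or range.

## Working session

There is one attempt and no reset: what is moved stays moved. The work goes in short steps, Python scripts to look and compute and a tool call to move; the robot and the scene stay as the last step left them, time stands still between calls to the robot, and variables do not carry over. Pictures are saved under pics/ and viewed, at most 10 in all, crops included, and the job is handed in when it is done.

Besides the shell and the picture viewer there is one more tool, called as a command line: name --pt "numbers of a row" for each row, then --argument value for the rest. move_arm: Moves the arm, as the interface text tells. Its arguments: {"type":"object","properties":{"plan":{"type":"array","items":{"type":"array","items":{"type":"number"}}}},"required":["plan"]}

```bash
mkdir -p pics; ls
python3 - <<'E'
from station import robot, eyes
import cv2, numpy as np
s=robot.observe(); print({k:np.round(v,3).tolist() for k,v in s.items()})
for n in("top","side"):
    c=eyes.camera(n); cv2.imwrite(f"pics/{n}0.png",c["color"][:,:,::-1])
    print(n,c["camera_matrix"].tolist(),np.round(c["view"],4).tolist())
E
```

```text
pics
{'clock': 0.0, 'joint_positions': [1.294, 0.087, 0.175, 1.66, 0.0, 1.571], 'joint_vel': [-0.0, -0.0, 0.0, -0.001, 0.001, -0.0], 'tau': [-0.001, -52.039, 46.48, 0.017, 0.0, -0.0], 'tcp_pos': [0.15, 0.529, 0.231], 'tool_rot': [0.138, 0.99, -0.001, -0.0], 'ft_force': [-0.133, 1.235, -0.338], 'torque': [-0.001, 0.001, 0.029], 'gripper_force': 0.0, 'finger_gap': 0.086}
top [[580.9856670674945, 0.0, 327.83480489026897], [0.0, 580.9856670674945, 233.19699579346687], [0.0, 0.0, 1.0]] [[0.0088, -0.9999, 0.0095, -0.0015], [-0.9861, -0.0102, -0.1656, 0.5378], [0.1657, -0.0079, -0.9861, 1.645], [0.0, 0.0, 0.0, 1.0]]
side [[485.28179353039303, 0.0, 316.16156637478224], [0.0, 485.28179353039303, 234.712460409348], [0.0, 0.0, 1.0]] [[0.751, -0.6601, -0.0194, -0.3749], [-0.3921, -0.4221, -0.8173, 0.2549], [0.5313, 0.6214, -0.5758, 1.1052], [0.0, 0.0, 0.0, 1.0]]
```

View pics/top0.png

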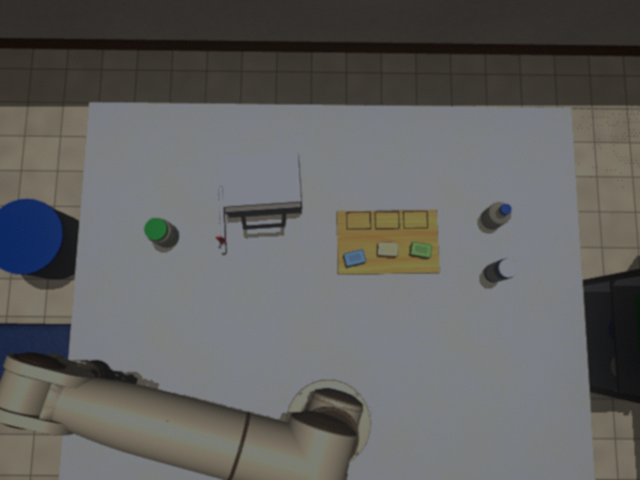

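View pics/side0.png

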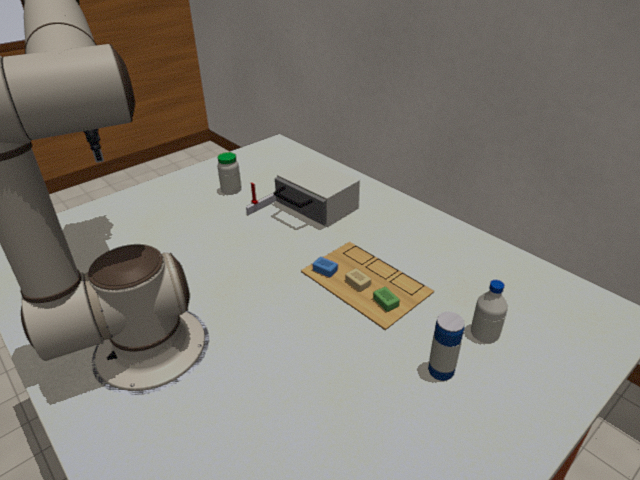

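The top view shows the board (337–438, 210–274) with blue, cream and green bars at (355,258), (388,250), (421,250). The handle is at about (264,225) and the red mark at about (221,240). I'll enlarge both areas.

```bash
cat > h.py <<'E'
import numpy as np, cv2
from station import robot, eyes
def px2w(c,u,v,z):
    K=np.array(c["camera_matrix"]);V=np.array(c["view"]);R=V[:3,:3];t=V[:3,3]
    d=R.T@np.linalg.solve(K,[u,v,1]);o=-R.T@t
    return o+d*(z-o[2])/d[2]
def w2px(c,p):
    q=np.array(c["view"])@np.append(p,1);q=np.array(c["camera_matrix"])@q[:3];return q[:2]/q[2]
def crop(c,u0,v0,u1,v1,k,f):
    im=c["color"][v0:v1,u0:u1,::-1];im=cv2.resize(im,None,fx=k,fy=k,interpolation=cv2.INTER_CUBIC)
    im=cv2.convertScaleAbs(im,alpha=1.4); cv2.imwrite(f,im)
E
python3 - <<'E'
from h import *
c=eyes.camera("top")
crop(c,334,205,442,279,7,"pics/b.png"); crop(c,210,195,310,260,7,"pics/d.png")
E
```

```text
(no output)
```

View pics/b.png

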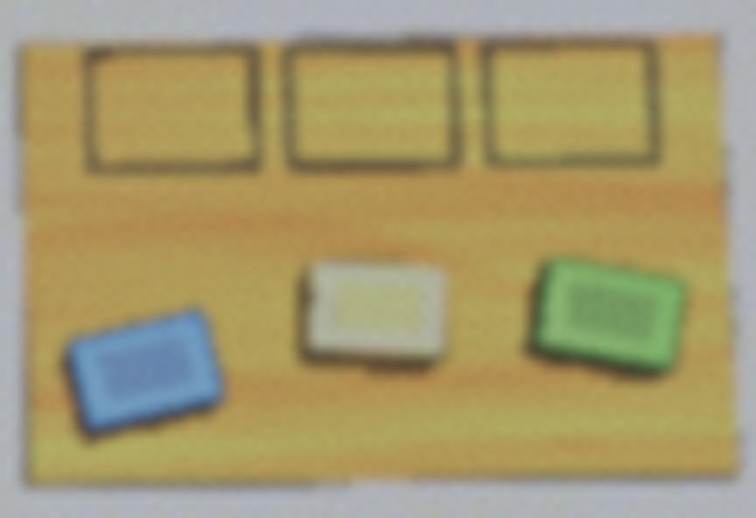

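View pics/d.png

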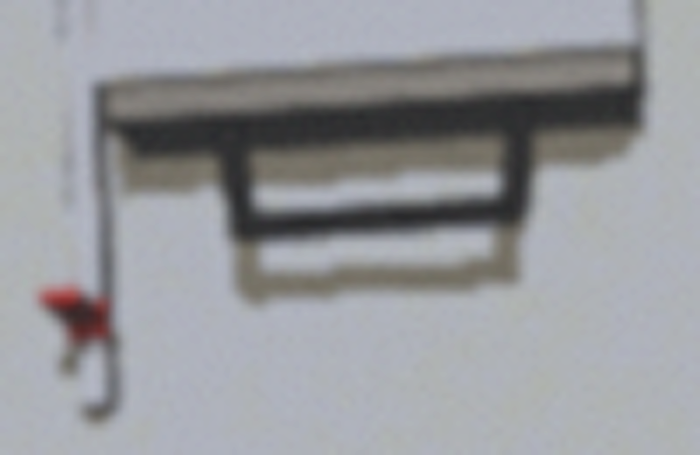

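Run:
```python
from h import *
np.set_printoptions(precision=4,suppress=True)
c=eyes.camera("top");s=eyes.camera("side")
f=lambda p,u0,v0:((p[0]+.5)/7-.5+u0,(p[1]+.5)/7-.5+v0)
B=lambda p,z:px2w(c,*f(p,334,205),z)
D=lambda p,z:px2w(c,*f(p,210,195),z)
V=np.array(c["view"]);print("cam",-V[:3,:3].T@V[:3,3])
o=[B(p,.008) for p in((174,107),(373,104),(572,101))]
for x in o: print("outline",x)
print("spacing",np.linalg.norm(o[1]-o[0]),np.linalg.norm(o[2]-o[1]))
bc=[B(p,.008) for p in((20,42),(720,37),(737,476),(28,484))];print("board",np.array(bc),np.linalg.norm(bc[0]-bc[1]))
d=o[0]-o[2];print("row yaw deg",np.degrees(np.arctan2(-d[0],d[1])))
for n,q in dict(blue=[(68,340),(203,311),(222,400),(88,433)],cream=[(307,265),(443,268),(440,355),(305,352)],green=[(547,262),(683,282),(670,370),(535,348)]).items():
    P=np.array([B(p,.032) for p in q]);d=P[0]+P[3]-P[1]-P[2]
    im=c["color"]
    print(n,P.mean(0),"yaw",np.degrees(np.arctan2(-d[0],d[1])),"size",np.linalg.norm(d)/2,np.linalg.norm(P[0]+P[1]-P[2]-P[3])/2)
a,b=D((240,229),.083),D((518,212),.083);d=a-b
print("handle",(a+b)/2,np.linalg.norm(d),"yaw",np.degrees(np.arctan2(-d[0],d[1])))
a,b=D((105,126),.099),D((640,88),.099);d=a-b
print("front",a,b,(a+b)/2,np.linalg.norm(d),"yaw",np.degrees(np.arctan2(-d[0],d[1])))
for n,k in(("top",c),("side",s)):
    im=k["color"].astype(int);m=(im[...,0]>80)&(im[...,0]>2*im[...,1])&(im[...,0]>2*im[...,2])
    v,u=np.nonzero(m);  q=(u>200)&(u<280)&(v<260)&(v>150);print(n,sorted(zip(v[q],u[q])) if n=="side" else list(zip(v[q],u[q])))
for z in(.03,.072,.102): print(z,"marktop",D((60,298),z),D((80,335),.03),D((95,310),.03))
crop(s,235,170,315,230,9,"pics/m.png")
```

```text
cam [0.2577 0.0169 1.7113]
outline [ 0.5853 -0.0877  0.008 ]
outline [ 0.5875 -0.1727  0.008 ]
outline [ 0.5897 -0.2577  0.008 ]
spacing 0.0850087553275313 0.0851101615026955
board [[ 0.6129 -0.0218  0.008 ]
 [ 0.6183 -0.3217  0.008 ]
 [ 0.4298 -0.3247  0.008 ]
 [ 0.4235 -0.0264  0.008 ]] 0.2999317892151599
row yaw deg 1.4853237421987695
blue [ 0.4688 -0.0743  0.032 ] yaw 13.60182817945502 size 0.05757254672790515 0.03890122759932102
cream [ 0.4954 -0.1696  0.032 ] yaw -0.7004876523469552 size 0.05658569963668227 0.03668278560198995
green [ 0.494  -0.2678  0.032 ] yaw -8.334069675356414 size 0.05708790650056825 0.0371744882595948
handle [0.55   0.1865 0.083 ] 0.11297125614078021 yaw 4.163574778613414
front [0.5847 0.2964 0.099 ] [0.6027 0.0808 0.099 ] [0.5937 0.1886 0.099 ] 0.21639419202814705 yaw 4.7730980381202235
top [(np.int64(237), np.int64(217)), (np.int64(237), np.int64(218)), (np.int64(237), np.int64(219)), (np.int64(237), np.int64(220))]
side [(np.int64(183), np.int64(251)), (np.int64(183), np.int64(252)), (np.int64(184), np.int64(252)), (np.int64(184), np.int64(253)), (np.int64(188), np.int64(254)), (np.int64(200), np.int64(252)), (np.int64(200), np.int64(253)), (np.int64(200), np.int64(256)), (np.int64(201), np.int64(252)), (np.int64(201), np.int64(253)), (np.int64(201), np.int64(254)), (np.int64(201), np.int64(255)), (np.int64(201), np.int64(256)), (np.int64(202), np.int64(253)), (np.int64(202), np.int64(254)), (np.int64(202), np.int64(255)), (np.int64(202), np.int64(256)), (np.int64(202), np.int64(257))]
0.03 marktop [0.5252 0.3243 0.03  ] [0.5097 0.3154 0.03  ] [0.5203 0.3095 0.03  ]
0.072 marktop [0.5185 0.3167 0.072 ] [0.5097 0.3154 0.03  ] [0.5203 0.3095 0.03  ]
0.102 marktop [0.5138 0.3112 0.102 ] [0.5097 0.3154 0.03  ] [0.5203 0.3095 0.03  ]
```

View pics/m.png

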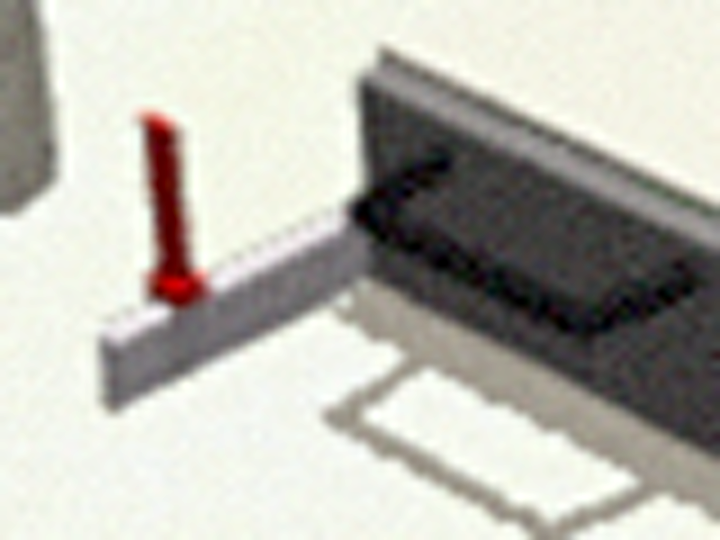

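The red blade stands on the rail top, with its top at crop (160,118) and its foot at (175,290). Outline spacing comes out at 85 mm, the board is 300 mm wide, and the handle–front and mark offsets match the given sizes. That puts the mark at about 70 mm of travel. I'll go to the blue bar first.

move_arm --pt "0 0 0 0 0 1 0" --pt "0 0 0 0 0 1 0" --pt "0 0 0 0 0 1 0" --pt "0 0 0 0 0 1 0" --pt "0 0 0 0 0 1 0"

```text
clock: 0.67
tcp_pos: [0.1503, 0.529, 0.2311]
tool_rot: [0.392, 0.92, -0.0, 0.0]
ft_force: [-0.9, 0.4, 0.3]
finger_gap: 0.0856
gripper_force: 0.0
```

move_arm --pt "0 0 0 0 0 1 0" --pt "0 0 0 0 0 1 0" --pt "0 0 0 0 0 1 0" --pt "0 0 0 0 0 1 0" --pt "0 0 0 0 0 1 0"

```text
clock: 1.08
tcp_pos: [0.1503, 0.529, 0.2312]
tool_rot: [0.617, 0.787, -0.0, 0.0]
ft_force: [0.2, 0.6, -0.5]
finger_gap: 0.0856
gripper_force: 0.0
```

move_arm --pt "-1 0.25 0 0 0 0 0" --pt "-1 0.25 0 0 0 0 0" --pt "-1 0.25 0 0 0 0 0" --pt "-1 0.25 0 0 0 0 0" --pt "-1 0.25 0 0 0 0 0"

```text
clock: 1.5
tcp_pos: [0.2236, 0.3914, 0.2311]
tool_rot: [0.615, 0.789, -0.0, 0.0]
ft_force: [-0.0, 0.4, 0.1]
finger_gap: 0.0853
gripper_force: 0.0
```

move_arm --pt "-1 0.25 0 0 0 0 0" --pt "-1 0.25 0 0 0 0 0" --pt "-1 0.25 0 0 0 0 0" --pt "-1 0.25 0 0 0 0 0" --pt "-1 0.25 0 0 0 0 0"

```text
clock: 1.92
tcp_pos: [0.2966, 0.2551, 0.2313]
tool_rot: [0.615, 0.789, 0.0, 0.0]
ft_force: [1.4, 0.3, 0.2]
finger_gap: 0.0853
gripper_force: 0.0
```

move_arm --pt "-1 0.25 0 0 0 0 0" --pt "-1 0.25 0 0 0 0 0" --pt "-1 0.25 0 0 0 0 0" --pt "-1 0.25 0 0 0 0 0" --pt "-1 0.25 0 0 0 0 0"

```text
clock: 2.33
tcp_pos: [0.3697, 0.1187, 0.2315]
tool_rot: [0.615, 0.789, 0.0, 0.0]
ft_force: [0.5, 0.0, 0.3]
finger_gap: 0.0857
gripper_force: 0.0
```

move_arm --pt "-1 0.25 0.5 0 0 0 0" --pt "-1 0.25 0.5 0 0 0 0" --pt "-1 0.25 0.5 0 0 0 0" --pt "-1 0.25 0.5 0 0 0 0" --pt "-1 0.25 0.5 0 0 0 0"

```text
clock: 2.75
tcp_pos: [0.4427, -0.0177, 0.1556]
tool_rot: [0.615, 0.789, 0.0, 0.0]
ft_force: [1.0, 0.3, -0.5]
finger_gap: 0.0856
gripper_force: 0.0
```

```bash
cat >> h.py <<'E'
from scipy.spatial.transform import Rotation as Rn
T=dict(blue=(.4688,-.0743,.011,13.6),cream=(.4954,-.1696,.011,-.7),green=(.494,-.2678,.011,-8.3),
  L=(.5853,-.0877,.012,1.5),M=(.5875,-.1727,.012,1.5),R=(.5897,-.2577,.012,1.5))
def go(t):
    s=robot.observe();R=Rn.from_quat(s["tool_rot"]);p=np.array(s["tcp_pos"])
    t=T.get(t,t) if isinstance(t,str) else t
    a=np.radians(t[3]);G=np.array([[-np.sin(a),np.cos(a),0],[np.cos(a),np.sin(a),0],[0,0,-1]]).T
    rv=np.degrees((R.inv()*Rn.from_matrix(G)).as_rotvec())/6
    d=np.array(t[:3])-p
    print("t%.2f"%s["clock"],"p",p.round(4),"turn",rv.round(2),"shift after turn",(G.T@d/.03).round(3),"shift before",(R.inv().apply(d)/.03).round(3),"gap %.4f"%s["finger_gap"],"gf %.1f"%s["gripper_force"],"F",np.round(s["ft_force"],1))
E
python3 -c "
from h import *
go('blue')"
```

```text
t2.75 p [ 0.4427 -0.0177  0.1556] turn [0.   0.   0.09] shift after turn [-2.038  0.402  4.822] shift before [-2.041  0.382  4.822] gap 0.0856 gf 0.0 F [ 1.   0.3 -0.5]
```

move_arm --pt "-1 0.2 0.5 0 0 0.1 0" --pt "-1 0.2 0.5 0 0 0 0" --pt "0 0 0.5 0 0 0 0" --pt "0 0 0 0 0 0 0" --pt "0 0 0 0 0 0 0"

```text
clock: 3.17
tcp_pos: [0.4677, -0.0715, 0.1108]
tool_rot: [0.619, 0.785, -0.0, -0.001]
ft_force: [-0.6, -0.5, 0.5]
finger_gap: 0.0856
gripper_force: 0.0
```

Run:
```python
from h import *
go('blue')
c=eyes.camera("side");crop(c,280,215,440,335,5,"pics/s1.png")
```

```text
t3.17 p [ 0.4677 -0.0715  0.1108] turn [-0.02 -0.01 -0.02] shift after turn [-0.1    0.015  3.327] shift before [-0.103  0.021  3.327] gap 0.0856 gf 0.0 F [-0.6 -0.5  0.5]
```

View pics/s1.png

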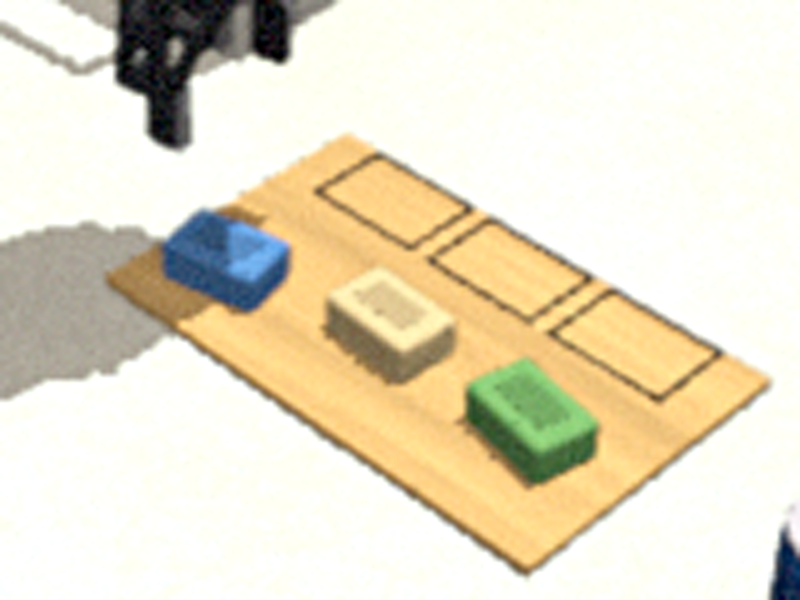

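The side view shows the blue bar square under the gripper, with all three outlines clear. I'll descend and grip.

move_arm --pt "-0.1 0 1 0 0 0 0" --pt "0 0 1 0 0 0 0" --pt "0 0 1 0 0 0 0" --pt "0 0 0.3 0 0 0 0" --pt "0 0 0 0 0 0 0"

```text
clock: 3.63
tcp_pos: [0.4679, -0.0735, 0.0113]
tool_rot: [0.618, 0.786, -0.001, -0.001]
ft_force: [-0.5, 0.8, 0.3]
finger_gap: 0.0855
gripper_force: 0.0
```

move_arm --pt "0 0 0 0 0 0 1" --pt "0 0 0 0 0 0 1" --pt "0 0 0 0 0 0 1" --pt "0 0 0 0 0 0 1" --pt "0 0 0 0 0 0 1"

```text
clock: 4.05
tcp_pos: [0.4702, -0.0745, 0.0142]
tool_rot: [0.619, 0.786, 0.001, 0.001]
ft_force: [-1.3, 1.8, 7.3]
finger_gap: 0.039
gripper_force: 61.4
```

```bash
python3 -c "
from h import *
go('L')"
```

```text
t4.05 p [ 0.4702 -0.0745  0.0142] turn [0.03 0.01 2.01] shift after turn [-0.539  3.823  0.072] shift before [-1.325  3.627  0.084] gap 0.0390 gf 61.4 F [-1.3  1.8  7.3]
```

move_arm --pt "0 0 -0.5 0 0 0 1" --pt "0 0 -0.5 0 0 0 1" --pt "0 0 0 0 0 1 1" --pt "0 0 0 0 0 1 1" --pt "0 0 0 0 0 0 1"

```text
clock: 4.47
tcp_pos: [0.4695, -0.0745, 0.0433]
tool_rot: [0.699, 0.715, 0.0, 0.001]
ft_force: [-0.5, -0.1, -0.6]
finger_gap: 0.0391
gripper_force: 60.6
```

move_arm --pt "-0.1 0.9 0 0 0 0 1" --pt "-0.1 0.9 0 0 0 0 1" --pt "-0.1 0.9 0 0 0 0 1" --pt "-0.1 0.9 0 0 0 0 1" --pt "0 0 0 0 0 0 1"

```text
clock: 4.88
tcp_pos: [0.581, -0.0838, 0.0416]
tool_rot: [0.696, 0.718, 0.0, 0.001]
ft_force: [-0.1, 0.6, -0.0]
finger_gap: 0.0386
gripper_force: 60.8
```

```bash
python3 -c "
from h import *
go('L')
c=eyes.camera('top');crop(c,334,195,442,269,7,'pics/t2.png')"
```

```text
t4.88 p [ 0.581  -0.0838  0.0416] turn [0.01 0.   0.04] shift after turn [-0.133  0.141  0.987] shift before [-0.133  0.139  0.987] gap 0.0386 gf 60.8 F [-0.1  0.6 -0. ]
```

move_arm --pt "-0.13 0.14 0 0 0 0 1" --pt "0 0 0.5 0 0 0 1" --pt "0 0 0.4 0 0 0 1" --pt "0 0 0 0 0 0 1" --pt "0 0 0 0 0 0 1"

```text
clock: 5.35
tcp_pos: [0.5807, -0.0873, 0.0148]
tool_rot: [0.697, 0.717, -0.0, -0.0]
ft_force: [-0.5, 0.3, -0.3]
finger_gap: 0.0388
gripper_force: 62.1
```

```bash
python3 -c "
from h import *
go('L')"
```

```text
t5.35 p [ 0.5807 -0.0873  0.0148] turn [-0.01 -0.    0.01] shift after turn [-0.016  0.151  0.095] shift before [-0.017  0.151  0.095] gap 0.0388 gf 62.1 F [-0.5  0.3 -0.3]
```

move_arm --pt "0 0 0 0 0 0 0.3" --pt "0 0 0 0 0 0 0" --pt "0 0 0 0 0 0 0" --pt "0 0 -1 0 0 0 0" --pt "0 0 -1 0 0 0 0"

```text
clock: 5.77
tcp_pos: [0.5802, -0.0871, 0.0744]
tool_rot: [0.697, 0.717, -0.001, -0.002]
ft_force: [0.4, 0.4, 0.8]
finger_gap: 0.0851
gripper_force: 0.0
```

```bash
python3 -c "
from h import *
go('cream')"
```

```text
t5.77 p [ 0.5802 -0.0871  0.0744] turn [-0.04 -0.01  0.37] shift after turn [-2.785 -2.791  2.112] shift before [-2.675 -2.89   2.122] gap 0.0851 gf 0.0 F [0.4 0.4 0.8]
```

The pose readings hadn't settled, so blue landed about 4.5 mm short. I'll regrip it and shift it.

move_arm --pt "0 0 1 0 0 0 0" --pt "0 0 1 0 0 0 0" --pt "0 0 0 0 0 0 1" --pt "0 0 0 0 0 0 1" --pt "0 0 0 0 0 0 1"

```text
clock: 6.18
tcp_pos: [0.5819, -0.0873, 0.0164]
tool_rot: [0.698, 0.717, 0.0, 0.0]
ft_force: [0.1, 0.5, 0.8]
finger_gap: 0.0518
gripper_force: 0.0
```

move_arm --pt "0 0 0 0 0 0 1" --pt "0 0 -0.3 0 0 0 1" --pt "0 0.15 0 0 0 0 1" --pt "0 0 0 0 0 0 1" --pt "0 0 0 0 0 0 1"

```text
clock: 6.6
tcp_pos: [0.5866, -0.0872, 0.0247]
tool_rot: [0.698, 0.717, 0.0, 0.0]
ft_force: [-0.5, -0.4, -1.1]
finger_gap: 0.0382
gripper_force: 62.4
```

move_arm --pt "0 0 0 0 0 0 1" --pt "0 0 0 0 0 0 1" --pt "0 0 0 0 0 0 1"

```text
clock: 6.85
tcp_pos: [0.5859, -0.0871, 0.024]
tool_rot: [0.698, 0.717, -0.0, -0.0]
ft_force: [0.2, -0.1, -0.5]
finger_gap: 0.0388
gripper_force: 62.4
```

```bash
python3 -c "
from h import *
go('L')
c=eyes.camera('side')
for n in 'LMR': print(n,w2px(c,(*T[n][:2],.008)))
print('side outline centre meas L', (280+393/5, 215+200/5))"
```

```text
t6.85 p [ 0.5859 -0.0871  0.024 ] turn [-0.01 -0.    0.01] shift after turn [-0.018 -0.021  0.4  ] shift before [-0.018 -0.021  0.4  ] gap 0.0388 gf 62.4 F [ 0.2 -0.1 -0.5]
L [359.91846528 254.68187417]
M [383.1197901 268.4892085]
R [408.23265048 283.43411627]
side outline centre meas L (358.6, 255.0)
```

move_arm --pt "0 0 0.32 0 0 0 1" --pt "0 0 0 0 0 0 1" --pt "0 0 0 0 0 0 0.3" --pt "0 0 0 0 0 0 0" --pt "0 0 0 0 0 0 0"

```text
clock: 7.32
tcp_pos: [0.5858, -0.0872, 0.0141]
tool_rot: [0.698, 0.717, -0.0, -0.0]
ft_force: [0.2, -0.1, 0.2]
finger_gap: 0.0732
gripper_force: 0.0
```

move_arm --pt "0 0 -1 0 0 0 0" --pt "0 0 -1 0 0 0 0" --pt "0 0 0 0 0 0.37 0" --pt "-0.93 -0.98 0 0 0 0 0" --pt "-0.93 -0.98 0 0 0 0 0"

```text
clock: 7.73
tcp_pos: [0.5268, -0.1419, 0.0743]
tool_rot: [0.71, 0.704, 0.0, 0.0]
ft_force: [-0.6, -1.5, 0.2]
finger_gap: 0.0856
gripper_force: 0.0
```

move_arm --pt "-0.92 -0.98 0 0 0 0 0" --pt "0 0 0 0 0 0 0" --pt "0 0 0 0 0 0 0" --pt "0 0 0 0 0 0 0" --pt "0 0 0 0 0 0 0"

```text
clock: 8.15
tcp_pos: [0.4976, -0.169, 0.0745]
tool_rot: [0.711, 0.703, 0.0, -0.0]
ft_force: [-0.1, 0.6, 0.9]
finger_gap: 0.0855
gripper_force: 0.0
```

```bash
python3 -c "
from h import *
go('cream')"
```

```text
t8.15 p [ 0.4976 -0.169   0.0745] turn [ 0.   -0.    0.01] shift after turn [-0.021 -0.073  2.118] shift before [-0.022 -0.073  2.118] gap 0.0855 gf 0.0 F [-0.1  0.6  0.9]
```

move_arm --pt "-0.02 -0.07 1 0 0 0 0" --pt "0 0 1 0 0 0 0" --pt "0 0 0 0 0 0 0" --pt "0 0 0 0 0 0 1" --pt "0 0 0 0 0 0 1"

```text
clock: 8.57
tcp_pos: [0.4958, -0.1697, 0.0159]
tool_rot: [0.711, 0.703, 0.0, 0.0]
ft_force: [-0.9, -0.8, -0.5]
finger_gap: 0.0634
gripper_force: 0.0
```

move_arm --pt "0 0 0 0 0 0 1" --pt "0 0 0 0 0 0 1" --pt "0 0 0 0 0 0 1" --pt "0 0 -1 0 0 0 1" --pt "0 0 0 0 0 -0.37 1"

```text
clock: 8.98
tcp_pos: [0.4968, -0.1707, 0.0497]
tool_rot: [0.698, 0.716, 0.001, 0.003]
ft_force: [1.0, -1.1, -0.4]
finger_gap: 0.0385
gripper_force: 60.9
```

move_arm --pt "-0.06 1 0 0 0 0 1" --pt "-0.06 1 0 0 0 0 1" --pt "-0.06 1 0 0 0 0 1" --pt "0 0 0 0 0 0 1" --pt "0 0 0 0 0 0 1"

```text
clock: 9.4
tcp_pos: [0.5859, -0.173, 0.0445]
tool_rot: [0.697, 0.717, -0.0, -0.0]
ft_force: [0.7, -0.3, -0.5]
finger_gap: 0.0385
gripper_force: 60.9
```

move_arm --pt "0 0 0 0 0 0 1" --pt "0 0 0 0 0 0 1"

```text
clock: 9.57
tcp_pos: [0.5843, -0.1731, 0.0451]
tool_rot: [0.698, 0.716, -0.0, 0.0]
ft_force: [0.2, -0.3, -1.1]
finger_gap: 0.0386
gripper_force: 60.9
```

```bash
python3 -c "
from h import *
go('M')"
```

```text
t9.57 p [ 0.5843 -0.1731  0.0451] turn [0. 0. 0.] shift after turn [0.011 0.105 1.104] shift before [0.011 0.105 1.104] gap 0.0386 gf 60.9 F [ 0.2 -0.3 -1.1]
```

move_arm --pt "0.01 0.08 0 0 0 0 1" --pt "0 0 0.7 0 0 0 1" --pt "0 0 0.33 0 0 0 1" --pt "0 0 0 0 0 0 1" --pt "0 0 0 0 0 0 1"

```text
clock: 9.98
tcp_pos: [0.5874, -0.1729, 0.0146]
tool_rot: [0.698, 0.716, 0.0, 0.001]
ft_force: [0.3, 0.9, 4.4]
finger_gap: 0.0386
gripper_force: 66.3
```

move_arm --pt "0 0 0 0 0 0 0.3" --pt "0 0 0 0 0 0 0" --pt "0 0 0 0 0 0 0" --pt "0 0 -1 0 0 0 0" --pt "0 0 -1 0 0 0 0"

```text
clock: 10.4
tcp_pos: [0.5857, -0.1722, 0.0723]
tool_rot: [0.698, 0.717, -0.001, -0.002]
ft_force: [0.1, -1.4, 0.4]
finger_gap: 0.0858
gripper_force: 0.0
```

move_arm --pt "0 0 0 0 0 0.82 0" --pt "0 0 0 0 0 0.81 0" --pt "-0.9 -0.66 0 0 0 0 0" --pt "-0.9 -0.66 0 0 0 0 0" --pt "-0.9 -0.66 0 0 0 0 0"

```text
clock: 10.82
tcp_pos: [0.516, -0.2446, 0.0734]
tool_rot: [0.756, 0.655, -0.0, -0.0]
ft_force: [0.2, -1.0, -0.9]
finger_gap: 0.0852
gripper_force: 0.0
```

move_arm --pt "-0.89 -0.66 0 0 0 0 0" --pt "0 0 0 0 0 0 0" --pt "0 0 0 0 0 0 0" --pt "0 0 0 0 0 0 0" --pt "0 0 0 0 0 0 0"

```text
clock: 11.23
tcp_pos: [0.494, -0.2674, 0.0737]
tool_rot: [0.756, 0.655, 0.0, -0.0]
ft_force: [0.1, 0.2, -0.7]
finger_gap: 0.0856
gripper_force: 0.0
```

```bash
python3 -c "
from h import *
go('green')"
```

```text
t11.23 p [ 0.494  -0.2674  0.0737] turn [ 0.   -0.    0.02] shift after turn [-0.014  0.     2.09 ] shift before [-0.014  0.     2.09 ] gap 0.0856 gf 0.0 F [ 0.1  0.2 -0.7]
```

move_arm --pt "0 0 1 0 0 0 0" --pt "0 0 0.97 0 0 0 0" --pt "0 0 0 0 0 0 0" --pt "0 0 0 0 0 0 1" --pt "0 0 0 0 0 0 1"

```text
clock: 11.65
tcp_pos: [0.4944, -0.2677, 0.016]
tool_rot: [0.756, 0.655, 0.0, 0.0]
ft_force: [0.5, -1.0, 1.1]
finger_gap: 0.0641
gripper_force: 0.0
```

move_arm --pt "0 0 0 0 0 0 1" --pt "0 0 0 0 0 0 1" --pt "0 0 0 0 0 0 1" --pt "0 0 -1 0 0 -0.8 1" --pt "0 0 0 0 0 -0.83 1"

```text
clock: 12.07
tcp_pos: [0.4953, -0.2689, 0.0498]
tool_rot: [0.696, 0.718, 0.001, 0.003]
ft_force: [0.6, -0.7, 0.3]
finger_gap: 0.0388
gripper_force: 61.3
```

move_arm --pt "0.06 0.8 0 0 0 0 1" --pt "0.06 0.8 0 0 0 0 1" --pt "0.06 0.8 0 0 0 0 1" --pt "0.06 0.8 0 0 0 0 1" --pt "0 0 0 0 0 0 1"

```text
clock: 12.48
tcp_pos: [0.5929, -0.2576, 0.0449]
tool_rot: [0.697, 0.717, 0.001, 0.001]
ft_force: [1.1, -0.6, -0.3]
finger_gap: 0.0387
gripper_force: 61.2
```

move_arm --pt "0 0 0 0 0 0 1" --pt "0 0 0 0 0 0 1" --pt "0 0 0 0 0 0 1" --pt "0 0 0 0 0 0 1"

```text
clock: 12.82
tcp_pos: [0.5887, -0.2584, 0.0451]
tool_rot: [0.698, 0.716, -0.0, 0.0]
ft_force: [0.1, -0.4, -1.2]
finger_gap: 0.0385
gripper_force: 61.2
```

```bash
python3 -c "
from h import *
go('R')"
```

```text
t12.82 p [ 0.5887 -0.2584  0.0451] turn [0. 0. 0.] shift after turn [0.024 0.035 1.103] shift before [0.024 0.035 1.103] gap 0.0385 gf 61.2 F [ 0.1 -0.4 -1.2]
```

Place green, rise, and check the row from above.

move_arm --pt "0.02 0.03 0 0 0 0 1" --pt "0 0 0.7 0 0 0 1" --pt "0 0 0.31 0 0 0 1" --pt "0 0 0 0 0 0 1" --pt "0 0 0 0 0 0 1"

```text
clock: 13.23
tcp_pos: [0.5902, -0.2577, 0.015]
tool_rot: [0.698, 0.716, 0.0, 0.0]
ft_force: [-0.2, 1.0, 3.3]
finger_gap: 0.0385
gripper_force: 65.8
```

move_arm --pt "0 0 0 0 0 0 0.3" --pt "0 0 0 0 0 0 0" --pt "0 0 0 0 0 0 0" --pt "0 0 -1 0 0 0 0" --pt "0 0 -1 0 0 0 0"

```text
clock: 13.65
tcp_pos: [0.5887, -0.2569, 0.0727]
tool_rot: [0.698, 0.717, -0.001, -0.002]
ft_force: [0.2, -0.4, 0.3]
finger_gap: 0.0853
gripper_force: 0.0
```

move_arm --pt "0 -1 -1 0 0 0 0" --pt "0 -1 -1 0 0 0 0" --pt "1 -1 -1 0 0 0 0" --pt "1 -1 -1 0 0 0 0" --pt "1 -1 0 0 0 0 0"

```text
clock: 14.07
tcp_pos: [0.4521, -0.1841, 0.1858]
tool_rot: [0.698, 0.716, 0.001, 0.003]
ft_force: [0.2, 0.6, 0.4]
finger_gap: 0.085
gripper_force: 0.0
```

move_arm --pt "1 -0.5 0 0 0 0 0" --pt "1 -0.5 0 0 0 0 0" --pt "1 0 0 0 0 0 0" --pt "1 0 0 0 0 0 0" --pt "1 0 0 0 0 0 0"

```text
clock: 14.48
tcp_pos: [0.417, -0.0333, 0.1816]
tool_rot: [0.698, 0.716, 0.0, 0.0]
ft_force: [0.8, 0.1, 0.3]
finger_gap: 0.0853
gripper_force: 0.0
```

```bash
python3 -c "
from h import *
go('R')
c=eyes.camera('top');s=eyes.camera('side')
crop(c,340,203,436,238,8,'pics/x1.png');crop(s,325,230,435,305,7,'pics/x2.png')
a=cv2.imread('pics/x1.png');b=cv2.imread('pics/x2.png');b=cv2.resize(b,(440,300))
im=np.zeros((590,770,3),np.uint8);im[:280,:768]=a;im[285:585,:440]=b;cv2.imwrite('pics/x.png',im)"
```

```text
t14.48 p [ 0.417  -0.0333  0.1816] turn [0.01 0.   0.  ] shift after turn [-7.627  5.559  5.654] shift before [-7.627  5.554  5.659] gap 0.0853 gf 0.0 F [0.8 0.1 0.3]
```

View pics/x.png

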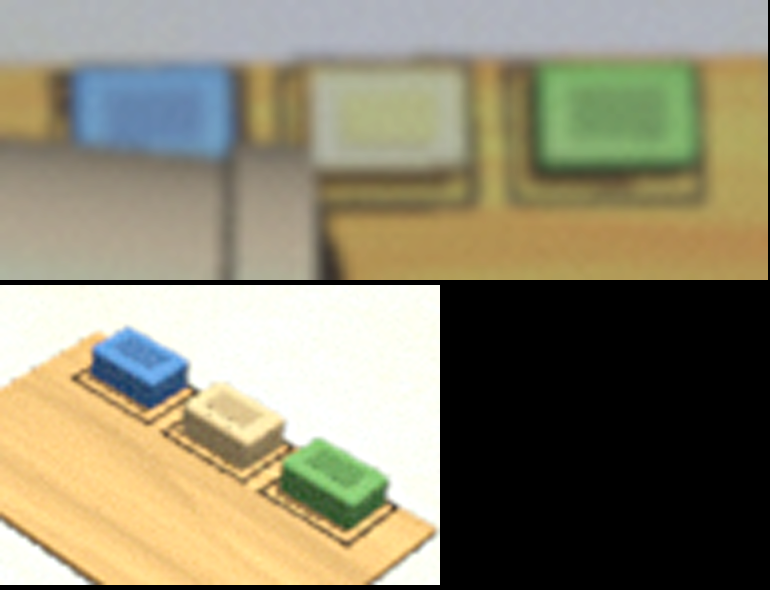

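Run:
```python
from h import *
c=eyes.camera('top');s=eyes.camera('side')
t=dict(L=(154,110),M=(389,114),R=(619,112));e=dict(L=(145,347),M=(236,407),R=(336,463))
for n in 'LMR':
    u,v=t[n];p=px2w(c,(u+.5)/8-.5+340,(v+.5)/8-.5+203,.034)
    u,v=e[n];q=px2w(s,(u+.5)/4-.5+325,(v-285+.5)/4-.5+230,.034)
    print(n,T[n][:2],"top",p.round(4),"side",q.round(4))
# outlines seen now from the side: corners read in panel for L,M,R (left, near, right)
for n,q in dict(L=[(73,378),(151,422),(197,394)],M=[(163,433),(243,480),(293,449)],R=[(260,490),(348,543),(395,508)]).items():
    P=[px2w(s,(u+.5)/4-.5+325,(v-285+.5)/4-.5+230,.008) for u,v in q]
    print(n,"outline centre side",((P[0]+P[2])/2).round(4),np.linalg.norm(P[0]-P[1]).round(4),np.linalg.norm(P[1]-P[2]).round(4))
```

```text
L (0.5853, -0.0877) top [ 0.5909 -0.0872  0.034 ] side [ 0.5936 -0.0821  0.034 ]
M (0.5875, -0.1727) top [ 0.5903 -0.1738  0.034 ] side [ 0.5898 -0.1703  0.034 ]
R (0.5897, -0.2577) top [ 0.592  -0.2585  0.034 ] side [ 0.5936 -0.2528  0.034 ]
L outline centre side [ 0.5813 -0.0852  0.008 ] 0.0719 0.0457
M outline centre side [ 0.584  -0.1702  0.008 ] 0.0695 0.0483
R outline centre side [ 0.5872 -0.2537  0.008 ] 0.0714 0.048
```

move_arm --pt "1 0 0 0 0 0 0" --pt "1 0 0 0 0 0 0" --pt "1 0 0 0 0 0 0" --pt "1 0 0 0 0 0 0" --pt "1 0 0 0 0 0 0"

```text
clock: 15.1
tcp_pos: [0.4138, 0.1156, 0.1814]
tool_rot: [0.698, 0.716, -0.0, 0.0]
ft_force: [0.3, 0.3, -0.2]
finger_gap: 0.0853
gripper_force: 0.0
```

```bash
cat > chk.py <<'E'
from h import *
cs={n:eyes.camera(n) for n in("top","side")}
i0={n:cv2.imread(f"pics/{n}0.png") for n in cs}
def cen(P):
    h=cv2.convexHull(np.float32(P));m=cv2.moments(h);return np.array([m["m10"],m["m01"]])/m["m00"],cv2.contourArea(h)
def rect(t,hx,hy,zs):
    a=np.radians(1.5);R=np.array([[np.cos(a),-np.sin(a)],[np.sin(a),np.cos(a)]])
    return [(*(np.array(t[:2])+R@[sx*hx,sy*hy]),z) for sx in(-1,1) for sy in(-1,1) for z in zs]
def off(c,t,z,px,pred):
    b=w2px(c,(*t[:2],z));return (px2w(c,*(b+px-pred),z)-px2w(c,*b,z))[:2]*1000
K=4
def up(im,c0,r): 
    u,v=np.int32(c0);return cv2.resize(im[v-r:v+r,u-r:u+r],None,fx=K,fy=K,interpolation=cv2.INTER_CUBIC),np.array([u-r,v-r])
def meas(mask,o):
    n,l,st,ce=cv2.connectedComponentsWithStats(mask.astype(np.uint8));i=1+np.argmax(st[1:,4])
    P=np.argwhere(l==i)[:,::-1];p,a=cen(P);q=cv2.minAreaRect(np.float32(P));return (p+.5)/K-.5+o,a/K/K,q
for n,c in cs.items():
    for k,name in zip("LMR",("blue","cream","green")):
        t=T[k]
        pr,ar=cen([w2px(c,p) for p in rect(t,.0255,.0355,[.008])])
        im,o=up(i0[n],pr,17);g=im.max(2);med=np.median(g);yy,xx=np.mgrid[:g.shape[0],:g.shape[1]]
        far=cv2.fillConvexPoly(np.zeros(g.shape,np.uint8),np.int32(cv2.convexHull(np.float32([(w2px(c,p)-o+.5)*K for p in rect(t,.032,.0415,[.008])]))[:,0]),1)
        p,a,q=meas((g<med*.72)&(far>0),o);oo=off(c,t,.008,p,pr)
        pb,ab=cen([w2px(c,x) for x in rect(t,.02,.03,[.008,.034])])
        im=c["color"][:,:,::-1].copy();im,o=up(im,pb,17);h=cv2.cvtColor(im,cv2.COLOR_BGR2HSV);H,S,Vv=[h[...,i].astype(int) for i in range(3)]
        if name=="blue":m=(H>95)&(H<125)&(S>110)
        elif name=="green":m=(H>40)&(H<80)&(S>80)
        else: m=None
        if m is None: print(n,k,"outline",oo.round(1),"area",a/ar);continue
        p,a2,q=meas(m,o);bb=off(c,t,.021,p,pb)
        print(n,k,"outline",oo.round(1),"area %.2f"%(a/ar),"bar",bb.round(1),"area %.2f"%(a2/ab),"bar-outline",(bb-oo).round(1),"ang",round(q[2],1))
E
python3 chk.py
```

```text
top L outline [ 12.1 -32.9] area 0.05 bar [5.3 5.4] area 0.54 bar-outline [-6.8 38.3] ang 89.0
top M outline [24.4 -1.2] area 0.13441088312339888
top R outline [22.4 26.2] area 0.05 bar [ 3.1 -1.4] area 0.83 bar-outline [-19.3 -27.6] ang 90.0
side L outline [-2.8  3.5] area 1.16 bar [1.1 4.1] area 0.74 bar-outline [3.9 0.6] ang 30.5
side M outline [-2.8  3.4] area 1.1723838903356296
side R outline [-2.5  3.2] area 1.15 bar [-0.3  2.9] area 0.78 bar-outline [ 2.1 -0.3] ang 31.0
```

move_arm --pt "1 0 -0.5 0 0 0 0" --pt "1 0 -0.5 0 0 0 0" --pt "0 0 0 0 0 -0.48 0" --pt "0 0 0 0 0 0 0" --pt "0 0 0 0 0 0 0"

```text
clock: 15.62
tcp_pos: [0.4123, 0.1744, 0.211]
tool_rot: [0.68, 0.733, -0.0, 0.0]
ft_force: [0.3, 0.5, 0.0]
finger_gap: 0.0856
gripper_force: 0.0
```

```bash
python3 -c "
from h import *
c=eyes.camera('top');s=eyes.camera('side')
crop(c,340,204,436,238,8,'pics/y1.png');crop(s,335,236,435,300,5,'pics/y2.png')
a=cv2.imread('pics/y1.png');b=cv2.imread('pics/y2.png')
im=np.zeros((600,770,3),np.uint8);im[:272,:768]=a;im[275:595,:500]=b;cv2.imwrite('pics/y.png',im)"
```

```text
(no output)
```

View pics/y.png

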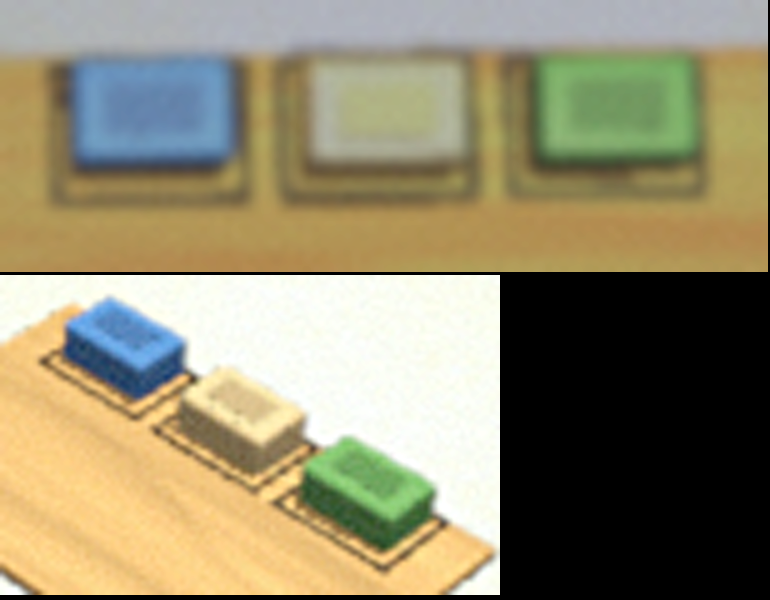

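The bars sit inside all three outlines, biased slightly to +x. In the top panel, outline near lines are at v≈200/195/191 and bar near edges at v≈163/162/160. I'll convert these to millimetres.

Run:
```python
from h import *
c=eyes.camera('top');s=eyes.camera('side')
tp=lambda u,v,z:px2w(c,(u+.5)/8-.5+340,(v+.5)/8-.5+204,z)
sd=lambda u,v,z:px2w(s,(u+.5)/5-.5+335,(v-275+.5)/5-.5+236,z)
D=dict(L=((57,245,200),(73,235,164),[(42,361),(137,416),(197,378)],[(65,355),(140,397),(186,365)]),
M=((284,474,195),(310,470,163),[(153,430),(257,492),(317,448)],[(180,427),(254,475),(305,435)]),
R=((512,701,191),(537,698,160),[(275,503),(384,570),(445,522)],[(303,502),(384,550),(433,515)]))
for k,(o,b,so,sb) in D.items():
    m=lambda q,z:tp((q[0]+q[1])/2,q[2],z)
    O=m(o,.008);Bz=m(b,.032)
    print(k,"top: bar-outline x %.1f y %.1f mm"%((Bz[0]-.02-(O[0]-.025))*1e3,(Bz[1]-O[1])*1e3),
     "abs outline",(O[0]+.025).round(4),O[1].round(4),"widths",(tp(o[0],o[2],.008)-tp(o[1],o[2],.008))[1].round(4),(tp(b[0],b[2],.032)-tp(b[1],b[2],.032))[1].round(4))
    P=[sd(*p,.008) for p in so];Q=[sd(*p,.010) for p in sb]
    f=lambda P:(P[0]+P[2])/2
    print("   side:",((f(Q)-f(P))[:2]*1e3).round(1),"near edges dx",((Q[0]+Q[1]-P[0]-P[1])[:2]*500).round(1),"right dy",((Q[1]+Q[2]-P[1]-P[2])[:2]*500).round(1))
```

```text
L top: bar-outline x 14.2 y 0.4 mm abs outline 0.5839 -0.0877 widths 0.07 0.0596
   side: [6.9 2. ] near edges dx [11.4  1.1] right dy [6.8 9.7]
M top: bar-outline x 12.7 y -1.5 mm abs outline 0.5867 -0.1727 widths 0.0709 0.0589
   side: [6.2 0.2] near edges dx [ 9.  -0.5] right dy [4.5 9.5]
R top: bar-outline x 12.3 y -0.4 mm abs outline 0.5891 -0.2576 widths 0.0706 0.0593
   side: [ 3.6 -2.2] near edges dx [ 9.6 -1.2] right dy [3.8 7.3]
```

Correcting for a ±20/25 mm sign slip in that script, both cameras put the bars about +4, +2.7 and +2.3 mm too far in x. The margin is only 4 mm, so I'll nudge each one back.

move_arm --pt "0 0 0 0 0 0.48 0" --pt "-1 0.5 0 0 0 0 0" --pt "-1 0.5 0 0 0 0 0" --pt "-1 0.5 0 0 0 0 0" --pt "-1 0.5 0 0 0 0 0"

```text
clock: 16.23
tcp_pos: [0.4755, 0.0551, 0.2114]
tool_rot: [0.698, 0.716, 0.0, 0.0]
ft_force: [1.1, 0.5, 0.4]
finger_gap: 0.0853
gripper_force: 0.0
```

move_arm --pt "-1 0.71 0.5 0 0 0 0" --pt "-1 0.71 1 0 0 0 0" --pt "-1 0.71 1 0 0 0 0" --pt "-1 0.71 1 0 0 0 0" --pt "-0.87 0.71 1 0 0 0 0"

```text
clock: 16.65
tcp_pos: [0.5761, -0.076, 0.0886]
tool_rot: [0.698, 0.716, 0.0, 0.0]
ft_force: [0.4, -0.2, 0.7]
finger_gap: 0.0858
gripper_force: 0.0
```

move_arm --pt "0 0 0 0 0 0 0" --pt "0 0 0 0 0 0 0" --pt "0 0 0 0 0 0 0" --pt "0 0 0 0 0 0 0"

```text
clock: 16.98
tcp_pos: [0.5759, -0.0731, 0.0913]
tool_rot: [0.698, 0.717, 0.001, 0.001]
ft_force: [-0.5, 0.3, 0.1]
finger_gap: 0.0853
gripper_force: 0.0
```

```bash
python3 -c "
from h import *
go((.5859,-.0871,.0145,1.5))"
```

```text
t16.98 p [ 0.5759 -0.0731  0.0913] turn [0.02 0.   0.01] shift after turn [-0.476  0.322  2.559] shift before [-0.475  0.317  2.559] gap 0.0853 gf 0.0 F [-0.5  0.3  0.1]
```

move_arm --pt "-0.47 0.32 0.6 0 0 0 0" --pt "0 0 1 0 0 0 0" --pt "0 0 0.95 0 0 0 0" --pt "0 0 0 0 0 0 0" --pt "0 0 0 0 0 0 1"

```text
clock: 17.4
tcp_pos: [0.5851, -0.0864, 0.0138]
tool_rot: [0.697, 0.717, -0.0, -0.0]
ft_force: [-0.4, 0.6, 0.8]
finger_gap: 0.0756
gripper_force: 0.0
```

move_arm --pt "0 0 0 0 0 0 1" --pt "0 0 0 0 0 0 1" --pt "0 0 0 0 0 0 1" --pt "0 0 0 0 0 0 1" --pt "0 0 -0.3 0 0 0 1"

```text
clock: 17.82
tcp_pos: [0.5857, -0.0871, 0.0227]
tool_rot: [0.697, 0.717, 0.0, 0.0]
ft_force: [-0.3, -0.1, -1.6]
finger_gap: 0.0388
gripper_force: 60.4
```

move_arm --pt "0 0 0 0 0 0 1" --pt "0 0 0 0 0 0 1" --pt "0 0 0 0 0 0 1" --pt "0 0 0 0 0 0 1" --pt "0 0 0 0 0 0 1"

```text
clock: 18.23
tcp_pos: [0.5856, -0.0872, 0.0219]
tool_rot: [0.698, 0.717, -0.0, -0.0]
ft_force: [0.0, 1.1, -0.4]
finger_gap: 0.0386
gripper_force: 60.4
```

```bash
python3 -c "
from h import *
go((.582,-.0873,.0145,1.5))"
```

```text
t18.23 p [ 0.5856 -0.0872  0.0219] turn [-0.01 -0.    0.01] shift after turn [ 0.    -0.119  0.247] shift before [ 0.    -0.119  0.247] gap 0.0386 gf 60.4 F [ 0.   1.1 -0.4]
```

move_arm --pt "0 -0.12 0 0 0 0 1" --pt "0 0 0.27 0 0 0 1" --pt "0 0 0 0 0 0 1" --pt "0 0 0 0 0 0 1" --pt "0 0 0 0 0 0 0.3"

```text
clock: 18.65
tcp_pos: [0.5822, -0.0874, 0.0141]
tool_rot: [0.698, 0.717, 0.0, 0.0]
ft_force: [-0.4, -0.1, -0.5]
finger_gap: 0.0495
gripper_force: 0.0
```

move_arm --pt "0 0 0 0 0 0 0" --pt "0 0 0 0 0 0 0" --pt "0 0 -1 0 0 0 0" --pt "0 0 -1 0 0 0 0" --pt "-0.95 0.03 0 0 0 0 0"

```text
clock: 19.07
tcp_pos: [0.5861, -0.1134, 0.0798]
tool_rot: [0.696, 0.718, 0.002, 0.002]
ft_force: [1.1, -0.7, 0.8]
finger_gap: 0.0852
gripper_force: 0.0
```

move_arm --pt "-0.95 0.03 0 0 0 0 0" --pt "-0.95 0.03 0 0 0 0 0" --pt "0 0 0 0 0 0 0" --pt "0 0 0 0 0 0 0" --pt "0 0 0 0 0 0 0"

```text
clock: 19.48
tcp_pos: [0.5869, -0.1725, 0.0736]
tool_rot: [0.698, 0.716, -0.0, -0.0]
ft_force: [-0.3, 0.1, 0.3]
finger_gap: 0.0854
gripper_force: 0.0
```

```bash
python3 -c "
from h import *
go((.587,-.1727,.0145,1.5))"
```

```text
t19.48 p [ 0.5869 -0.1725  0.0736] turn [-0.01 -0.01  0.  ] shift after turn [-0.008  0.004  1.969] shift before [-0.009  0.006  1.969] gap 0.0854 gf 0.0 F [-0.3  0.1  0.3]
```

move_arm --pt "0 0 1 0 0 0 0" --pt "0 0 0.97 0 0 0 0" --pt "0 0 0 0 0 0 0" --pt "0 0 0 0 0 0 1" --pt "0 0 0 0 0 0 1"

```text
clock: 19.9
tcp_pos: [0.5877, -0.1722, 0.0165]
tool_rot: [0.697, 0.717, 0.0, 0.0]
ft_force: [0.4, -0.3, 0.5]
finger_gap: 0.0639
gripper_force: 0.0
```

move_arm --pt "0 0 0 0 0 0 1" --pt "0 0 0 0 0 0 1" --pt "0 0 0 0 0 0 1" --pt "0 0 -0.3 0 0 0 1" --pt "0 0 0 0 0 0 1"

```text
clock: 20.32
tcp_pos: [0.5881, -0.173, 0.0265]
tool_rot: [0.698, 0.717, 0.001, 0.001]
ft_force: [0.3, 0.3, -0.9]
finger_gap: 0.0392
gripper_force: 61.3
```

move_arm --pt "0 0 0 0 0 0 1" --pt "0 0 0 0 0 0 1" --pt "0 0 0 0 0 0 1" --pt "0 0 0 0 0 0 1"

```text
clock: 20.65
tcp_pos: [0.5869, -0.1727, 0.0237]
tool_rot: [0.698, 0.717, -0.0, -0.0]
ft_force: [0.4, -0.4, -0.5]
finger_gap: 0.0387
gripper_force: 61.3
```

```bash
python3 -c "
from h import *
go((.5843,-.1722,.0145,1.5))"
```

```text
t20.65 p [ 0.5869 -0.1727  0.0237] turn [-0.01 -0.    0.01] shift after turn [ 0.018 -0.088  0.305] shift before [ 0.018 -0.087  0.305] gap 0.0387 gf 61.3 F [ 0.4 -0.4 -0.5]
```

move_arm --pt "0.02 -0.09 0 0 0 0 1" --pt "0 0 0.3 0 0 0 1" --pt "0 0 0 0 0 0 1" --pt "0 0 0 0 0 0 1" --pt "0 0 0 0 0 0 0.3"

```text
clock: 21.07
tcp_pos: [0.5846, -0.1723, 0.015]
tool_rot: [0.698, 0.717, 0.0, 0.0]
ft_force: [-0.9, -0.7, 0.7]
finger_gap: 0.0494
gripper_force: 0.0
```

move_arm --pt "0 0 0 0 0 0 0" --pt "0 0 0 0 0 0 0" --pt "0 0 -1 0 0 0 0" --pt "0 0 -1 0 0 0 0" --pt "-0.95 0.04 0 0 0 0 0"

```text
clock: 21.48
tcp_pos: [0.5886, -0.1984, 0.0809]
tool_rot: [0.696, 0.718, 0.002, 0.003]
ft_force: [0.9, 0.3, 1.0]
finger_gap: 0.0855
gripper_force: 0.0
```

move_arm --pt "-0.95 0.04 0 0 0 0 0" --pt "-0.95 0.04 0 0 0 0 0" --pt "0 0 0 0 0 0 0" --pt "0 0 0 0 0 0 0" --pt "0 0 0 0 0 0 0"

```text
clock: 21.9
tcp_pos: [0.59, -0.2573, 0.0744]
tool_rot: [0.698, 0.716, -0.0, -0.001]
ft_force: [0.4, -0.3, -0.0]
finger_gap: 0.0851
gripper_force: 0.0
```

move_arm --pt "0 0 1 0 0 0 0" --pt "0 0 0.97 0 0 0 0" --pt "0 0 0 0 0 0 0" --pt "0 0 0 0 0 0 1" --pt "0 0 0 0 0 0 1"

```text
clock: 22.32
tcp_pos: [0.5909, -0.2571, 0.0175]
tool_rot: [0.697, 0.717, 0.0, 0.0]
ft_force: [0.5, 0.4, 0.5]
finger_gap: 0.0639
gripper_force: 0.0
```

move_arm --pt "0 0 0 0 0 0 1" --pt "0 0 0 0 0 0 1" --pt "0 0 0 0 0 0 1" --pt "0 0 -0.3 0 0 0 1" --pt "0 0 0 0 0 0 1"

```text
clock: 22.73
tcp_pos: [0.5912, -0.2579, 0.0274]
tool_rot: [0.698, 0.717, 0.0, 0.001]
ft_force: [-0.2, 0.3, 0.2]
finger_gap: 0.0384
gripper_force: 61.3
```

move_arm --pt "0 0 0 0 0 0 1" --pt "0 0 0 0 0 0 1" --pt "0 0 0 0 0 0 1" --pt "0 0 0 0 0 0 1"

```text
clock: 23.07
tcp_pos: [0.5902, -0.2575, 0.0246]
tool_rot: [0.698, 0.717, -0.0, -0.0]
ft_force: [-0.3, 0.3, -0.8]
finger_gap: 0.0386
gripper_force: 61.3
```

```bash
python3 -c "
from h import *
go((.587,-.2575,.0145,1.5))"
```

```text
t23.07 p [ 0.5902 -0.2575  0.0246] turn [-0.   -0.    0.01] shift after turn [ 0.003 -0.106  0.336] shift before [ 0.003 -0.105  0.336] gap 0.0386 gf 61.3 F [-0.3  0.3 -0.8]
```

move_arm --pt "0 -0.1 0 0 0 0 1" --pt "0 0 0.31 0 0 0 1" --pt "0 0 0 0 0 0 1" --pt "0 0 0 0 0 0 1" --pt "0 0 0 0 0 0 0.3"

```text
clock: 23.48
tcp_pos: [0.5874, -0.2578, 0.0158]
tool_rot: [0.698, 0.717, 0.0, 0.0]
ft_force: [0.1, 0.1, 0.7]
finger_gap: 0.0493
gripper_force: 0.0
```

move_arm --pt "0 0 0 0 0 0 0" --pt "0 0 0 0 0 0 0" --pt "0 0 -1 0 0 0 0" --pt "0 0 -1 0 0 0 0" --pt "0 -0.9 -1 0 0 0 0"

```text
clock: 23.9
tcp_pos: [0.5621, -0.2578, 0.1049]
tool_rot: [0.697, 0.717, 0.0, -0.001]
ft_force: [0.5, -1.9, 1.2]
finger_gap: 0.0854
gripper_force: 0.0
```

move_arm --pt "0 -0.9 -1 0 0 0 0" --pt "0.5 -0.9 -0.8 0 0 0 0" --pt "1 -0.9 0 0 0 0 0" --pt "1 -0.9 0 0 0 0 0" --pt "1 0 0 0 0 0 0"

```text
clock: 24.32
tcp_pos: [0.4459, -0.1557, 0.16]
tool_rot: [0.698, 0.716, -0.0, -0.0]
ft_force: [0.5, 0.4, 0.8]
finger_gap: 0.0856
gripper_force: 0.0
```

move_arm --pt "1 0 0 0 0 0 0" --pt "1 0 0 0 0 0 0" --pt "1 0 0 0 0 0 0" --pt "1 0 0 0 0 0 0" --pt "1 0 0 0 0 0 0"

```text
clock: 24.73
tcp_pos: [0.4451, -0.005, 0.1594]
tool_rot: [0.698, 0.716, 0.0, 0.0]
ft_force: [0.8, 0.6, -0.1]
finger_gap: 0.0853
gripper_force: 0.0
```

move_arm --pt "1 0 0 0 0 0 0.4" --pt "1 0 0 0 0 0 0.6" --pt "1 0 0 0 0 0 0.6" --pt "1 0 0 0 0 0 0.6" --pt "1 0 0 0 0 -0.48 0.6"

```text
clock: 25.15
tcp_pos: [0.4411, 0.1451, 0.1594]
tool_rot: [0.68, 0.734, 0.0, -0.0]
ft_force: [1.5, 0.0, -0.1]
finger_gap: 0.0342
gripper_force: 0.0
```

```bash
python3 -c "
from h import *
go((.55,.1865,.064,4.4))
c=eyes.camera('top');s=eyes.camera('side')
crop(c,340,204,436,238,8,'pics/z1.png');crop(s,335,236,435,300,5,'pics/z2.png')
a=cv2.imread('pics/z1.png');b=cv2.imread('pics/z2.png')
im=np.zeros((600,770,3),np.uint8);im[:272,:768]=a;im[275:595,:500]=b;cv2.imwrite('pics/z.png',im)"
```

```text
t25.15 p [0.4411 0.1451 0.1594] turn [-0. -0. -0.] shift after turn [1.098 3.725 3.18 ] shift before [1.098 3.725 3.18 ] gap 0.0342 gf 0.0 F [ 1.5  0.  -0.1]
```

View pics/z.png

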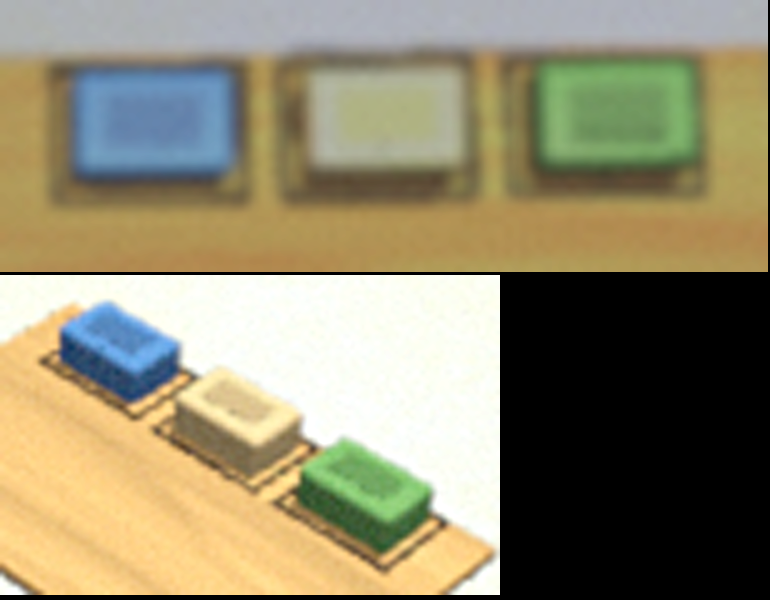

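The bars now sit evenly in their outlines: near edges at v≈174/169/166 against the ~173/168/164 expected for centred bars. The row is good, so I'll go for the handle.

move_arm --pt "0.3 0.9 0 0 0 0 0.6" --pt "0.3 0.9 0 0 0 0 0.6" --pt "0.3 0.9 0 0 0 0 0.6" --pt "0.2 0.94 0 0 0 0 0.6" --pt "0 0 0 0 0 0 0.6"

```text
clock: 25.67
tcp_pos: [0.551, 0.1854, 0.1571]
tool_rot: [0.679, 0.734, -0.001, -0.0]
ft_force: [-0.2, 0.8, -1.2]
finger_gap: 0.034
gripper_force: 0.0
```

move_arm --pt "0 0 0 0 0 0 0.6" --pt "0 0 0.5 0 0 0 0.6" --pt "0 0 0.5 0 0 0 0.6" --pt "0 0 0 0 0 0 0.6" --pt "0 0 0 0 0 0 0.6"

```text
clock: 26.08
tcp_pos: [0.5469, 0.1842, 0.1295]
tool_rot: [0.679, 0.734, -0.001, -0.0]
ft_force: [0.0, -0.4, -0.4]
finger_gap: 0.0341
gripper_force: 0.0
```

```bash
python3 -c "
from h import *
go((.5475,.1865,.064,4.4))"
```

```text
t26.08 p [0.5469 0.1842 0.1295] turn [-0.01  0.   -0.  ] shift after turn [0.074 0.027 2.183] shift before [0.075 0.03  2.183] gap 0.0341 gf 0.0 F [ 0.  -0.4 -0.4]
```

move_arm --pt "0.07 0.02 0.5 0 0 0 0.6" --pt "0 0 0.5 0 0 0 0.6" --pt "0 0 0.5 0 0 0 0.6"

```text
clock: 26.33
tcp_pos: [0.5486, 0.187, 0.0859]
tool_rot: [0.679, 0.734, 0.001, 0.001]
ft_force: [0.0, -0.2, -0.8]
finger_gap: 0.0342
gripper_force: 0.0
```

move_arm --pt "0 0 0.5 0 0 0 0.6" --pt "0 0 0.2 0 0 0 0.6" --pt "0 0 0 0 0 0 0.6" --pt "0 0 0 0 0 0 0.6"

```text
clock: 26.67
tcp_pos: [0.5484, 0.187, 0.0647]
tool_rot: [0.679, 0.734, 0.0, 0.0]
ft_force: [0.2, -0.6, -0.2]
finger_gap: 0.0341
gripper_force: 0.0
```

move_arm --pt "0 0 0 0 0 0 1" --pt "0 0 0 0 0 0 1" --pt "0 0 0 0 0 0 1" --pt "0 0 0 0 0 0 1" --pt "0 0 0 0 0 0 1"

```text
clock: 27.08
tcp_pos: [0.5492, 0.1872, 0.0651]
tool_rot: [0.679, 0.734, 0.001, 0.001]
ft_force: [1.3, -0.9, 7.5]
finger_gap: 0.0099
gripper_force: 58.5
```

```bash
python3 -c "
from h import *
go((.5475,.1865,.064,4.4))"
```

```text
t27.08 p [0.5492 0.1872 0.0651] turn [ 0.02 -0.    0.  ] shift after turn [-0.02  -0.057  0.038] shift before [-0.02  -0.057  0.038] gap 0.0099 gf 58.5 F [ 1.3 -0.9  7.5]
```

move_arm --pt "0 -0.1 0 0 0 0 1" --pt "0 -0.2 0 0 0 0 1" --pt "0 -0.25 0 0 0 0 1" --pt "0 -0.25 0 0 0 0 1" --pt "0 -0.25 0 0 0 0 1"

```text
clock: 27.5
tcp_pos: [0.5185, 0.1848, 0.0652]
tool_rot: [0.679, 0.734, 0.002, 0.002]
ft_force: [8.5, -0.3, 4.6]
finger_gap: 0.0102
gripper_force: 58.7
```

move_arm --pt "0 -0.25 0 0 0 0 1" --pt "0 -0.25 0 0 0 0 1" --pt "0 -0.25 0 0 0 0 1" --pt "0 -0.25 0 0 0 0 1" --pt "0 -0.15 0 0 0 0 1"

```text
clock: 27.92
tcp_pos: [0.4842, 0.182, 0.0652]
tool_rot: [0.679, 0.734, 0.002, 0.002]
ft_force: [10.2, -1.0, 2.2]
finger_gap: 0.01
gripper_force: 58.7
```

move_arm --pt "0 -0.08 0 0 0 0 1" --pt "0 0 0 0 0 0 1" --pt "0 0 0 0 0 0 1" --pt "0 0 0 0 0 0 1" --pt "0 0 0 0 0 0 1"

```text
clock: 28.33
tcp_pos: [0.4822, 0.1818, 0.0652]
tool_rot: [0.679, 0.734, 0.002, 0.002]
ft_force: [8.5, -1.2, 3.6]
finger_gap: 0.0097
gripper_force: 58.7
```

```bash
python3 -c "
from h import *
go((.5492-.07*.997,.1872-.07*.0767,.064,4.4))
c=eyes.camera('top');s=eyes.camera('side')
crop(c,205,210,310,258,7,'pics/w1.png');crop(s,225,172,310,223,5,'pics/w2.png')
a=cv2.imread('pics/w1.png');b=cv2.imread('pics/w2.png')
im=np.zeros((600,770,3),np.uint8);im[:336,:735]=a;im[340:595,:425]=b;cv2.imwrite('pics/w.png',im)"
```

```text
t28.33 p [0.4822 0.1818 0.0652] turn [ 0.05  0.   -0.  ] shift after turn [ 0.007 -0.094  0.039] shift before [ 0.007 -0.094  0.038] gap 0.0097 gf 58.7 F [ 8.5 -1.2  3.6]
```

View pics/w.png

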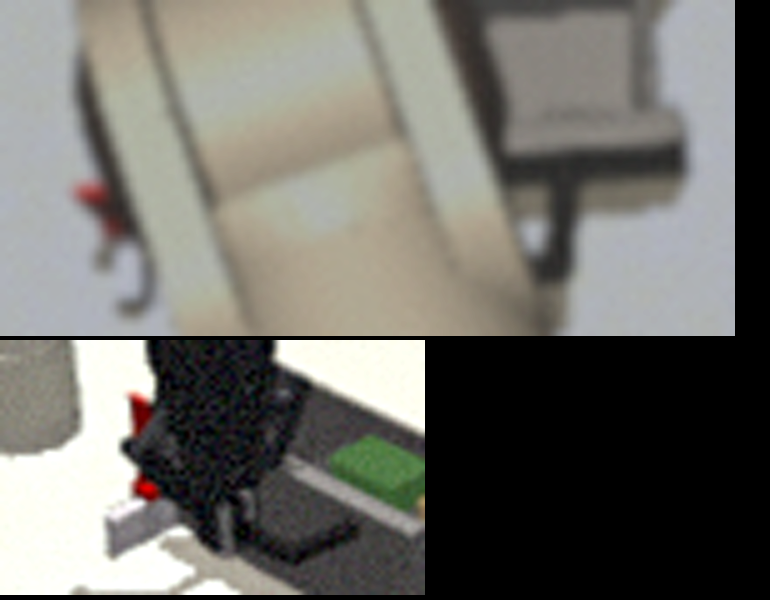

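The drawer is out about 67 mm: the front's top edge runs (510,153)–(685,142) in the top panel and the blade top is at (90,193). I'll work out the remaining gap in each camera separately.

Run:
```python
from h import *
c=eyes.camera('top');s=eyes.camera('side')
def cr(k,u0,v0,f): return lambda u,v,z:px2w(k,(u+.5)/f-.5+u0,(v+.5)/f-.5+v0,z)
d=cr(c,210,195,7);w=cr(c,205,210,7);m=cr(s,235,170,9)
w2=lambda u,v,z:px2w(s,(u+.5)/5-.5+225,(v-340+.5)/5-.5+172,z)
for yaw in(4.0,4.5,5.0):
    a=np.radians(yaw);X=np.array([np.cos(a),np.sin(a),0])
    f=lambda P:(X@P*1000).round(1)
    print(yaw,"TOP before front",f(d(105,126,.099)),f(d(370,107,.099)),f(d(640,88,.099)),"after",f(w(510,153,.099)),f(w(685,143,.099)),
     "mark top",f(d(60,298,.102)),"foot",f(d(85,335,.034)))
    print("   SIDE before front",f(m(365,85,.099)),f(m(540,165,.099)),f(m(715,245,.099)),"mark top",f(m(158,117,.102)),"foot",f(m(175,290,.034)), "after",f(w2(412,534,.099)),f(w2(300,474,.099)))
for k,P in dict(top=d(60,298,.102),foot=d(85,335,.034),stop=m(158,117,.102),sfoot=m(175,290,.034),sfront=m(365,85,.099)).items():print(k,P.round(4))
i=cv2.imread('pics/top0.png').astype(int);print((i[...,2]-i[...,1])[233:248,212:228])
```

```text
4.0 TOP before front 604.0 605.5 606.9 after 541.1 541.0 mark top 534.2 foot 529.6
   SIDE before front 601.4 604.4 607.2 mark top 533.7 foot 531.2 after 540.0 541.3
4.5 TOP before front 606.2 606.8 607.2 after 542.0 541.3 mark top 536.6 foot 532.0
   SIDE before front 603.5 605.8 607.9 mark top 536.1 foot 533.6 after 540.4 542.5
5.0 TOP before front 608.3 608.0 607.5 after 542.9 541.6 mark top 538.9 foot 534.4
   SIDE before front 605.6 607.1 608.5 mark top 538.5 foot 536.0 after 540.7 543.6
top [0.5138 0.3112 0.102 ]
foot [0.5091 0.3126 0.034 ]
stop [0.5129 0.3156 0.102 ]
sfoot [0.5106 0.3131 0.034 ]
sfront [0.5826 0.289  0.099 ]
[[-2 -3 -3 -3 -3 -3 -3 -3 -2 -3 -1 -2 -3  0 -2 -4]
 [-2 -3 -3 -3 -2 -2  0  0  1  0 -3 -3 -2  0 -2 -3]
 [-3 -3 -2  1  6  9 11 15 15  6 -1 -1 -2 -2 -3 -2]
 [-3 -4  2 12 29 36 38 46 41 21  3  0  2  2 -1 -3]
 [-4 -2  2 21 43 58 62 64 55 31 10 11 20 14  0 -4]
 [-3 -2  0 11 26 39 46 48 40 25 16 27 39 24  2 -3]
 [-3 -3 -3  1  6  9 16 19 16 12 14 26 38 22  2 -3]
 [-4 -2 -4 -4  0  1  5 10 14 14 16 24 30 16  1 -4]
 [-4 -3 -3 -3 -3 -2  2 12 22 26 26 33 39 21  2 -3]
 [-1 -3 -3 -2 -3 -2  2 12 26 33 31 34 39 23  4 -2]
 [-2 -3 -3 -3 -2 -3  0  9 20 21 19 16 18 13  2 -2]
 [-4 -2 -2 -3 -3 -4 -1  3  7  7  4  3  3  2  0 -3]
 [-4 -3 -3 -2 -4 -1 -2  1  3  2  0 -2 -1  0 -1 -3]
 [-3 -3 -3 -3 -3 -2  0  2  0 -1  0 -1  0  0 -1 -3]
 [-2 -3 -3 -4 -3 -2  1  1 -1 -2 -2 -1 -2  0 -3 -3]]
```

move_arm --pt "0 -0.15 0 0 0 0 1" --pt "0 0 0 0 0 0 1" --pt "0 0 0 0 0 0 1" --pt "0 0 0 0 0 0 1" --pt "0 0 0 0 0 0 1"

```text
clock: 28.95
tcp_pos: [0.4778, 0.1815, 0.0652]
tool_rot: [0.68, 0.734, 0.002, 0.002]
ft_force: [8.5, -2.7, 3.2]
finger_gap: 0.0095
gripper_force: 58.9
```

Run:
```python
from h import *
go((.4777,.1815,.064,4.4))
cs=[eyes.camera('top') for _ in range(4)];c=cs[0]
now=np.mean([k["color"].astype(float).mean(2) for k in cs],0);b=cv2.imread('pics/top0.png').astype(float).mean(2)
a=np.radians(4.6);X=np.array([np.cos(a),np.sin(a),0])
def edge(g,u,v0,v1):
    q=g[v0:v1,u-1:u+2].mean(1);dq=q[:-1]-q[1:];i=np.argmax(dq);w=np.clip(dq[max(i-2,0):i+3],0,None);return v0+max(i-2,0)+.5+(w*np.arange(len(w))).sum()/w.sum()
for n,g,v0,v1,us in(("before",b,203,213,(232,238,280,286,292,297)),("now",now,224,238,(280,283,286,289,292,296,299))):
    r=[(u,round(edge(g,u,v0,v1),2)) for u in us];print(n,r,[round(X@px2w(c,u,v,.099)*1e3,1) for u,v in r])
print(now[224:242,289].round(),"mark",X@px2w(c,218.3,237.05,.102)*1e3)
```

```text
t28.95 p [0.4778 0.1815 0.0652] turn [ 0.05  0.   -0.  ] shift after turn [ 0.001 -0.004  0.039] shift before [ 0.001 -0.004  0.039] gap 0.0095 gf 58.9 F [ 8.5 -2.7  3.2]
before [(232, np.float64(204.95)), (238, np.float64(204.88)), (280, np.float64(207.84)), (286, np.float64(207.63)), (292, np.float64(207.21)), (297, np.float64(206.67))] [np.float64(627.2), np.float64(626.2), np.float64(609.4), np.float64(608.8), np.float64(608.8), np.float64(609.4)]
now [(280, np.float64(232.76)), (283, np.float64(232.65)), (286, np.float64(232.55)), (289, np.float64(232.38)), (292, np.float64(231.99)), (296, np.float64(231.71)), (299, np.float64(231.62))] [np.float64(537.9), np.float64(537.6), np.float64(537.3), np.float64(537.2), np.float64(537.8), np.float64(537.8), np.float64(537.4)]
[96. 95. 94. 90. 89. 91. 93. 91. 75. 47. 34. 33. 39. 55. 72. 76. 77. 85.] mark 537.2904775262685
```

The front edge is at 537.6 mm and the mark at 537.3 mm along the drawer axis, so they are level. The handle is held steady, so I'll hand it in.

```bash
python3 -c "
from station import robot
print(robot.sign_off())"
```

```text
the job is handed in; nothing more can be done
None
```

The job is handed in: the three soap bars lie in their outlines, and the drawer is held open by its handle with its front within about 1 mm of the red mark by the top camera.

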